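Ring the counter bell and point out the spray and the card reader

ROBOT

A 6-joint arm with a two-finger parallel gripper is mounted at the origin on the work surface. World frame = base frame: x ahead of the robot, y to its left, z up, the work surface at z = 0. Lengths are in mm, angles in rad, forces in N, time in s.
With the tool pointing down it reaches from about 275 to 1000 mm from the base axis. Payload 8.4 kg.
Tool frame: the origin (TCP) lies at the very end of the fingers, on their centre line; the grasp point (between the pads) lies 19 mm behind it; z points along the fingers, x is the direction in which the jaws open and shut, and the axes are right-handed (so a half turn about z gives the same grasp; the last joint's range is limited). The gripper opens to 85 mm and grips with 20 to 120 N. Pads are 22 mm wide; open, the fingers measure 114 mm over their backs; the gripper's body (76 mm by 85 mm) begins 54 mm behind the grasp point. The pads swing forward as they close: fully open they stand 13 mm farther back than shut.
Start: joints at [1.11, 0.353, 1.633, -0, 1.155, -0.002], TCP at [276.794, 560.368, 231.281] pointing down, gripper open.
Joint ranges: [-2.63, 2.63], [-0.92, 2.1], [0.06, 2.66], [-1.3, 4.44], [0, 2.69], [-3.02, 3.02]. Speed limits (rad/s): [2.22, 2.22, 2.79, 3.14, 3.14, 3.14].

INTERFACE

Orientations are given as [roll, pitch, yaw] about the fixed x, y, z axes, in that order (R = Rz(yaw) Ry(pitch) Rx(roll)).
In Python, from rig import r gives the robot as it stands. The module is installed in compiled form; this text tells all that it offers.
- The arm moves only by the tool apply_moves, never from a script. Its argument "targets" is a list that holds one entry, the list of rows, each a list of 7 numbers: the gripper's target within -1 to 1 (fully open at 1, half-way at 0, shut at -1), then the shift along the tool's x, y, z in cm, then the turn, a rotation vector about the tool's x, y, z in degrees. A call has 1 to 8 rows; each row is the pose to reach, as a shift and turn from the pose measured when the call began, along the tool's axes at that moment; what a row does not reach only later rows make up. A row lasts 1/10 s, in which the tool goes at most 50 mm and 8.59 degrees, less where a joint would pass 70% of its speed; a pose out of reach is approached as far as the arm can. A call with a gripper value outside its range is refused whole. The fingers move at their own pace and stop on an object; "newtons" is the grip in N (left out, the last holds). Time passes only in rows, so rows that repeat a pose let the fingers close. It gives the time, the measured TCP pose, the force and the opening at its end, in the units of the state.
- r.sense(): the state, without advancing time (a new reading comes with each control period).
- r.grab_frame(name): name is "side" or "top" or "wrist"; returns a dict with "pixels" (480x640x3 uint8, red, green, blue), "fov_y" (degrees; the focal length in pixels is half the picture's height over the tangent of half this angle, whatever the lens; pixels are square), "cx", "cy" (the principal point, pixels), "R" (3x3) and "t" (3): a world point X has camera coordinates R X + t; the wrist camera has in their place "mount" (4x4, takes a point from camera to tool coordinates, whose origin is the TCP and whose axes are the tool frame's). Camera axes: x right, y down, z forward; pixel columns grow to the right and rows downward; lengths in mm; the calibration is good to about 2 mm. A picture is of the moment at which its call begins: read the wrist's pose just before it. There is no depth.
- r.sign_off(): hands the job in, once; it reports no verdict.
The state is a dict: "clock": time; "qpos": joint angles; "qvel": joint speeds; "joint_efforts": joint torques, N m; "eef_pos": TCP position; "tcp_rot": TCP orientation; "contact_force": force on the tool from outside, world axes, zero at the start; "wrist_torque": the same for the moment, N m; "opening": opening from 0.0 (shut) to 1.0 (fully open).
Only numpy, scipy, OpenCV 4.12 (cv2) and the standard library are available. Lean on these libraries where they do the work, as an engineer would, in place of code of your own. Each camera call takes 0.05 s, during which the arm holds its last target. There are 200 camera calls.

TASK

A customer wants the spray bottle with the orange label and head: press the plunger of the counter bell gently down with a fingertip to get their attention and let it spring back, then point at the orange bottle from just above its head (fingertips a few centimetres over it, not touching) and hold still there for two seconds. Then show where to pay by pointing in the same way at the card reader's screen: hold for two seconds and finish still pointing at it. Only the bell is to be touched: lift or shift nothing, and leave every bottle, the reader and the other things on the counter alone.

Things in the scene. Friction and masses are not known exactly. Their poses are not given: they have to be found in the camera images.
- bell_plunger (a joint): plunger of the counter bell, m: 0 at rest (up), 0.005 fully down; it slides straight down and springs back by itself. About 2 N starts it, 4.5 N brings it fully down, and beyond that it is a rigid stop.
- bell_top (a point): centre of the top face of the bell's plunger, a black disc 18 mm across and 7 mm thick on top of the bell; it lies 58 mm above the counter at rest. z is up.
- bell: the bell: a shiny steel dome, 74 mm across and 45 mm high, on a flat grey foot 84 mm across; loose on the counter, 0.4 kg. Origin at the centre of its underside.
- spray_orange: the bottle to be shown: a dark green bottle 58 mm across with an ORANGE label and an ORANGE trigger head, 187 mm high in all, standing loose and upright in one compartment of the wooden tray, 0.35 kg. The head is a rounded bar 62 mm long (25 mm behind to 37 mm ahead of the bottle's axis, nozzle along +x of the bottle), 26 mm wide and 32 mm high, with a flat top. Origin at the centre of the underside.
- spray_orange_top (a point): top face of the orange trigger head, on the bottle's axis, 187 mm above the bottle's underside. z is up.
- card_reader: card reader: a flat white box 165 x 78 x 24 mm lying loose on the counter, 0.3 kg; x runs along its length from the keypad (grey keys) to the screen. Origin at the centre of its underside.
- reader_screen (a point): centre of the card reader's screen, a dark blue square of 62 mm on its top face, 38 mm from the reader's middle towards its far end and 25 mm above the counter. z is up.
- tray: pale wooden display tray 190 x 275 x 60 mm, fixed, 2 by 3 compartments (one is empty). Its floor is 6 mm thick. Origin at the centre of its underside, x across the two rows, y along the three.
- tumbler: pale green drinking tumbler with a handle, 90 mm across, 198 mm high, loose, a bystander. Origin at the centre of its underside.
- pen_pot: white pot with a yellow rim and pens, 94 mm across, about 160 mm high with the pens, loose, a bystander. Origin at the centre of its underside.
- candle_tin: round candle tin with a dark metal lid, 70 mm across, 55 mm high, loose, a bystander. Origin at the centre of its underside.
- scanner: hand scanner lying flat, white with a grey head, 160 x 50 x 30 mm, loose, a bystander. Origin under its handle, x towards the head.
- spray_blue: another spray bottle of the same shape and size (187 mm high) with a blue label and a blue trigger head, in another compartment of the tray; it is not the one asked for. Origin at the centre of its underside.
- spray_green: another spray bottle of the same shape and size (187 mm high) with a green label and a green trigger head, in another compartment of the tray; it is not the one asked for. Origin at the centre of its underside.
- spray_white: another spray bottle of the same shape and size (187 mm high) with a white label and a white trigger head, in another compartment of the tray; it is not the one asked for. Origin at the centre of its underside.
- spray_grey: another spray bottle of the same shape and size (187 mm high) with a grey label and a grey trigger head, in another compartment of the tray; it is not the one asked for. Origin at the centre of its underside.
Not all that is in view belongs to the job. Leave any purple or red look-alike of the spray_orange alone.

How it is judged (in metres and radians):
On the way, in this order (a step that is already met when the one before it is completed fails the run):
1. the bell's plunger is pressed down (at least 3.5 of 5 mm) by the fingers (value of joint bell_plunger above 0.0035 m and contact force between the fingers and bell above 0.5 N), for 0.04 s.
2. the bell's plunger is let up again (value of joint bell_plunger below 0.0015 m), for 0.1 s.
3. the grasp point stays within 30 mm sideways of, and 12 to 85 mm above, the orange head for 1.5 s (horizontal distance between the grasp point and spray_orange_top below 0.03 m and z of the grasp point in the frame of spray_orange_top between 0.012 and 0.085 m), for 1.5 s.
4. the grasp point stays within 30 mm sideways of, and 12 to 85 mm above, the screen's centre for 1.5 s (horizontal distance between the grasp point and reader_screen below 0.03 m and z of the grasp point in the frame of reader_screen between 0.012 and 0.085 m), for 1.5 s.
At the end, for the whole second after the job is handed in: Still pointing at the reader's screen without contact: grasp point within 30 mm sideways of its centre, 12 to 85 mm above it. Plunger up (under 1.5 mm); all upright; bell within 30 mm of its start, bottles and reader within 12 mm, other things within 20 mm (all of step 4 and value of joint bell_plunger below 0.0015 m and distance of bell from where it was at the start of the episode below 0.03 m and angle between each of bell, spray_orange, spray_blue, spray_green, spray_white, spray_grey's own z axis and vertical below 0.1 rad and distance of each of card_reader, spray_orange, spray_blue, spray_green, spray_white, spray_grey from where it was at the start of the episode below 0.012 m and distance of each of tumbler, pen_pot, candle_tin, scanner from where it was at the start of the episode below 0.02 m and angle between each of tumbler, pen_pot, candle_tin, scanner's own z axis and vertical below 0.2 rad); the robot touches nothing.
It fails at once if a spray bottle is touched (more than 0.4 N) (contact force between any of the fingers, the arm and spray_orange above 0.4 N or contact force between any of the fingers, the arm and spray_blue above 0.4 N or contact force between any of the fingers, the arm and spray_green above 0.4 N or contact force between any of the fingers, the arm and spray_white above 0.4 N or contact force between any of the fingers, the arm and spray_grey above 0.4 N).
It fails at once if the card reader is touched (more than 0.4 N) (contact force between any of the fingers, the arm and card_reader above 0.4 N).
It fails at once if the bell is lifted, tipped or pushed more than 30 mm from its place (distance of bell from where it was at the start of the episode above 0.03 m or height (world z) of bell above 0.008 m or angle between bell's own z axis and vertical above 0.25 rad).
It fails at once if the bell is struck hard (more than 35 N) (contact force between any of the fingers, the arm and bell above 35 N).
It fails at once if the tumbler, pen pot, candle tin or scanner is shifted more than 20 mm or tipped (distance of any of tumbler, pen_pot, candle_tin, scanner from where it was at the start of the episode above 0.02 m or angle between any of tumbler, pen_pot, candle_tin, scanner's own z axis and vertical above 0.3 rad).
It also fails if it takes over 59 s, if anything falls off the work surface, if the arm or the gripper's body presses on something with over 40 N, if the wrist force passes 120 N, or if a joint passes its speed limit or range.

## Working session

There is one attempt and no reset: what is moved stays moved. The work goes in short steps, Python scripts to look and compute and a tool call to move; the robot and the scene stay as the last step left them, time stands still between calls to the robot, and variables do not carry over. Pictures are saved under pics/ and viewed, about 8 in all and at most 12, crops included, and the job is handed in when it is done.

Besides the shell and the picture viewer there is one more tool, called by a JSON object that holds its "op" and its "data", one argument or row to a line. apply_moves: Moves the arm, as the interface text tells. Its arguments: {"type":"object","properties":{"targets":{"type":"array"},"newtons":{"type":"number"}},"required":["targets"]}

```bash
mkdir -p pics; cat > h.py <<'E'
import numpy as np, cv2, pickle
from rig import r
def snap(n):
    f=r.grab_frame(n); return f
def save(f,p): cv2.imwrite(p,f["pixels"][:,:,::-1])
def ray(f,u,v,z):
    F=240/np.tan(np.radians(f["fov_y"])/2)
    R=np.array(f["R"]);t=np.array(f["t"])
    d=R.T@np.array([(u-f["cx"])/F,(v-f["cy"])/F,1]); o=-R.T@t
    return o+d*(z-o[2])/d[2]
def proj(f,X):
    F=240/np.tan(np.radians(f["fov_y"])/2)
    c=np.array(f["R"])@np.array(X)+np.array(f["t"]); return f["cx"]+F*c[0]/c[2],f["cy"]+F*c[1]/c[2]
E
python3 - <<'E'
from h import *
for n in("top","side"):
    f=snap(n);save(f,f"pics/{n}.png");pickle.dump({k:(v if k!="pixels" else np.array(v)) for k,v in f.items()},open(n+".pkl","wb"))
    print(n,f["fov_y"],f["cx"],f["cy"],-np.array(f["R"]).T@np.array(f["t"]))
print(r.sense())
E
```

```text
top 53.145621993109806 310.67651216007164 244.8102576449746 [ 346.06432189   58.31754406 1071.98811539]
side 43.11105632817788 321.4895552740761 242.30591440943908 [ 175.80240829 -852.51081844  922.91981389]
{'clock': 0.1, 'qpos': array([ 1.10959611e+00,  3.53557652e-01,  1.63405195e+00,  2.90355408e-06,
        1.15517295e+00, -2.42851875e-03]), 'qvel': array([-1.96149409e-03, -1.75632673e-03, -1.54342109e-03, -1.47146754e-05,
        1.81762874e-03, -4.58579388e-04]), 'joint_efforts': array([ 1.08193159e-03, -6.06359696e+01, -3.42822433e+01, -5.72697490e-05,
        4.02046717e-03,  7.12303176e-06]), 'eef_pos': array([276.61120763, 559.9966044 , 230.65334981]), 'tcp_rot': array([-3.14158711e+00,  1.18988880e-03,  1.11202346e+00]), 'contact_force': array([-0.50936601, -0.05983277, -0.13753253]), 'wrist_torque': array([-0.00426689, -0.06328403, -0.02261056]), 'opening': 1.0023012440266326}
```

View pics/top.png

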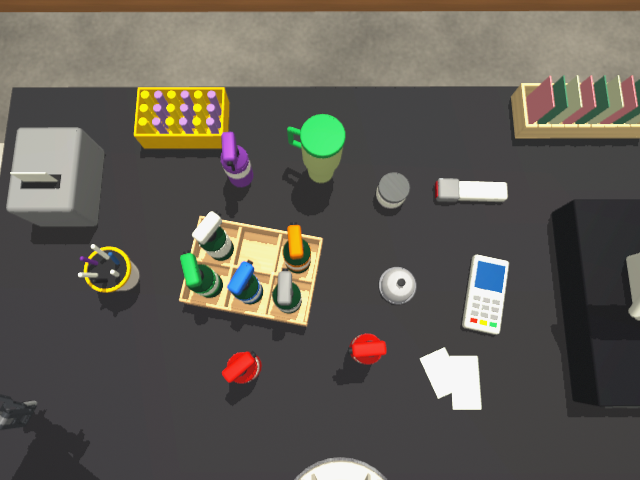

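View pics/side.png

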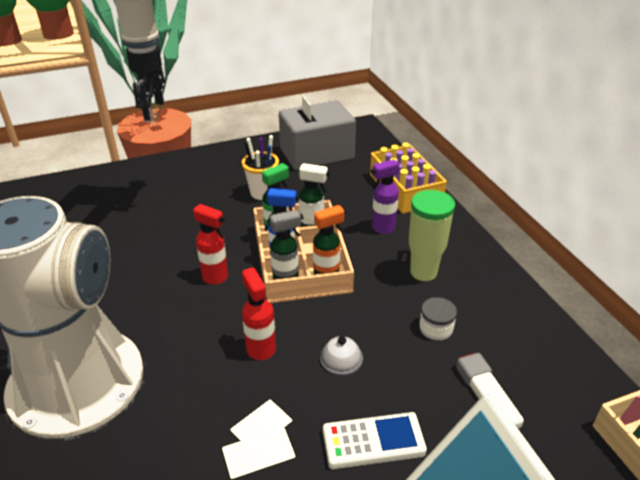

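```bash
python3 - <<'E'
import numpy as np,cv2
a=cv2.imread("pics/top.png");b=cv2.imread("pics/side.png")
c=lambda i,u,v,w,h,s:cv2.resize(i[v:v+h,u:u+w],None,fx=s,fy=s,interpolation=cv2.INTER_CUBIC)
top=np.hstack([c(a,260,210,80,60,5),c(a,360,250,80,60,5)])
bot=np.hstack([c(a,450,250,80,60,5),c(b,295,195,80,60,5)])
cv2.imwrite("pics/crop.png",np.vstack([top,bot]))
E
```

```text
(no output)
```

View pics/crop.png

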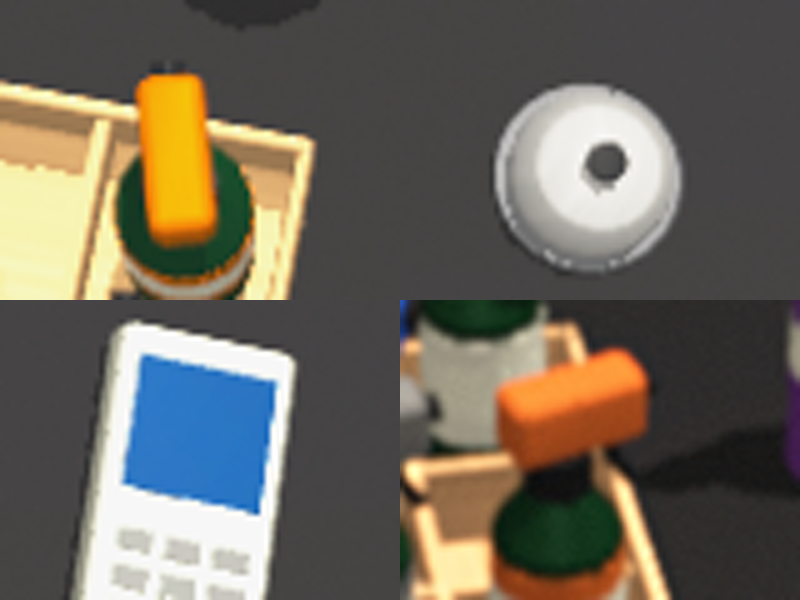

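```bash
python3 - <<'E'
from h import *
f=pickle.load(open("top.pkl","rb"));s=pickle.load(open("side.pkl","rb"))
for n,u,v,z in[("orange head ctr",295.2,240.4,193),("nozzle end",294.2,225,193),("back end",296.5,256.3,193),("bell",401,282.4,58),("bell foot",397.6,285.5,5),("screen",490,276.8,25),("scrA",478,260.8,25),("scrB",505.2,266.2,25),("red1",368,350,187),("red2",240,368,187),("tumbler",322,136,198),("purple",230,150,187),("grey",285,287,193),("blue",241,278,193)]:
    X=ray(f,u,v,z);print(n,X.round(1),"side px",np.round(proj(s,X),1))
print(np.linalg.norm(ray(f,478,260.8,25)-ray(f,505.2,266.2,25)))
E
```

```text
orange head ctr [549.1  90.4 193. ] side px [328.3 209.8]
nozzle end [579.   92.4 193. ] side px [341.4 206.2]
back end [518.6  87.8 193. ] side px [314.8 213.6]
bell [ 488.  -130.1   58. ] side px [340.5 337.6]
bell foot [ 488.5 -132.1    5. ] side px [340.6 356.7]
screen [ 504.6 -332.3   25. ] side px [394.3 431.3]
scrA [ 540.4 -308.7   25. ] side px [406.8 413.9]
scrB [ 528.1 -367.8   25. ] side px [416.5 444.2]
red1 [347.6 -41.6 187. ] side px [251.2 275.8]
red2 [316.6 188.1 187. ] side px [206.5 210.1]
tumbler [758.2  38.7 198. ] side px [430.9 200.2]
purple [734.2 220.4 187. ] side px [382.5 164. ]
grey [461.1 108.7 193. ] side px [284.7 214. ]
blue [478.  190.2 193. ] side px [280.3 191.3]
60.34481768649796
```

{"op": "apply_moves", "data": {
  "targets": [
    [[-1,0,0,-5,0,0,0],[-1,0,0,-10,0,0,0],[-1,-52.5,49.5,-10,0,0,0],[-1,-52.5,49.5,-10,0,0,0],[-1,-52.5,49.5,-10,0,0,0],[-1,-52.5,49.5,-10,0,0,0],[-1,-52.5,49.5,-10,0,0,0],[-1,-52.5,49.5,-10,0,0,0]]
  ]
}}

```text
clock: 0.9
eef_pos: [364.4, 271.3, 330.7]
tcp_rot: [3.142, 0.001, 1.113]
contact_force: [0.4, 0.5, 0.9]
opening: -0.001
```

{"op": "apply_moves", "data": {
  "targets": [
    [[-1,-30.5,28.9,0,0,0,0],[-1,-30.5,28.9,0,0,0,0],[-1,-30.5,28.9,0,0,0,0],[-1,-30.5,28.9,0,0,0,0],[-1,-30.5,28.9,0,0,0,0],[-1,-30.5,28.9,0,0,0,0],[-1,-30.5,28.9,0,0,0,0],[-1,-30.5,28.9,0,0,0,0]]
  ]
}}

```text
clock: 1.7
eef_pos: [482.2, -111.2, 331.1]
tcp_rot: [3.142, 0.001, 1.112]
contact_force: [1.2, 0.0, -0.1]
opening: -0.0
```

{"op": "apply_moves", "data": {
  "targets": [
    [[-1,-1.5,1.5,5,0,0,0],[-1,-1.5,1.5,10,0,0,0],[-1,-1.5,1.5,15,0,0,0],[-1,-1.5,1.5,18,0,0,0],[-1,-1.5,1.5,18,0,0,0],[-1,-1.5,1.5,18,0,0,0]]
  ]
}}

```text
clock: 2.3
eef_pos: [488.9, -131.5, 151.5]
tcp_rot: [-3.141, 0.001, 1.112]
contact_force: [0.0, -0.4, 1.1]
opening: -0.005
```

```bash
python3 - <<'E'
from h import *
st=r.sense();f=snap("wrist");save(f,"pics/w1.png")
print(st["eef_pos"],st["tcp_rot"],st["contact_force"])
M=np.array(f["mount"]);F=240/np.tan(np.radians(f["fov_y"])/2)
from scipy.spatial.transform import Rotation as Ro
R=Ro.from_euler("xyz",st["tcp_rot"]).as_matrix()
def pw(X):
    p=R.T@(np.array(X)-st["eef_pos"]); c=np.linalg.inv(M)@np.r_[p,1]; return f["cx"]+F*c[0]/c[2],f["cy"]+F*c[1]/c[2]
print("bell",pw([488,-130.1,58]),"tip",pw(st["eef_pos"]))
E
```

```text
[ 488.91575777 -131.485609    151.45592117] [-3.14053063e+00  1.47375890e-03  1.11230076e+00] [ 0.04973797 -0.39441162  1.14634834]
bell (np.float64(320.0284417640498), np.float64(240.47042404925836)) tip (np.float64(319.2171968879044), np.float64(308.4601584403242))
```

View pics/w1.png

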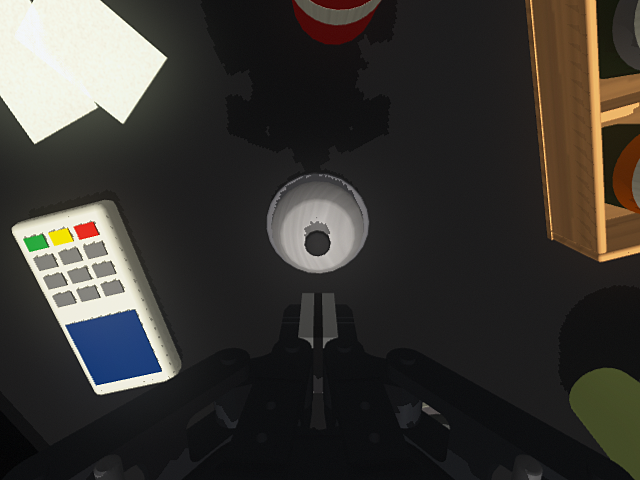

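{"op": "apply_moves", "data": {
  "targets": [
    [[-1,0,0,4,0,0,0],[-1,0,0,7,0,0,0],[-1,0,0,8.4,0,0,0],[-1,0,0,8.8,0,0,0],[-1,0,0,9,0,0,0],[-1,0,0,9,0,0,0]]
  ]
}}

```text
clock: 2.95
eef_pos: [491.4, -132.2, 64.2]
tcp_rot: [3.137, 0.0, 1.112]
contact_force: [-0.1, 0.3, -0.9]
opening: 0.002
```

{"op": "apply_moves", "data": {
  "targets": [
    [[-1,0,0,0.15,0,0,0],[-1,0,0,0.3,0,0,0],[-1,0,0,0.45,0,0,0],[-1,0,0,0.55,0,0,0],[-1,0,0,0.55,0,0,0]]
  ]
}}

```text
clock: 3.45
eef_pos: [491.2, -132.1, 58.5]
tcp_rot: [3.138, 0.0, 1.112]
contact_force: [0.6, 0.6, -0.1]
opening: 0.002
```

```bash
python3 - <<'E'
from h import *
st=r.sense();print(st["qpos"],st["eef_pos"],st["tcp_rot"],st["contact_force"])
E
```

```text
[-2.64912623e-01  4.15047858e-01  2.01539772e+00 -1.87571527e-03
  7.07378574e-01 -1.37585713e+00] [ 491.21792108 -132.14049762   58.49772909] [3.13765923e+00 4.71282390e-04 1.11236696e+00] [ 0.60425831  0.6388154  -0.05641874]
```

{"op": "apply_moves", "data": {
  "targets": [
    [[-1,0.05,-0.3,0,0,0,0],[-1,0.05,-0.3,0,0,0,0],[-1,0.05,-0.3,0.1,0,0,0],[-1,0.05,-0.3,0.1,0,0,0]]
  ]
}}

```text
clock: 3.85
eef_pos: [488.6, -130.2, 57.5]
tcp_rot: [3.138, 0.0, 1.112]
contact_force: [-0.7, 0.6, 2.6]
opening: 0.003
```

{"op": "apply_moves", "data": {
  "targets": [
    [[-1,0,0,0.15,0,0,0],[-1,0,0,0.3,0,0,0],[-1,0,0,0.42,0,0,0],[-1,0,0,0.45,0,0,0],[-1,0,0,0.45,0,0,0]]
  ]
}}

```text
clock: 4.35
eef_pos: [488.6, -130.3, 53.1]
tcp_rot: [3.138, 0.001, 1.112]
contact_force: [-1.9, 0.3, 5.7]
opening: 0.002
```

{"op": "apply_moves", "data": {
  "targets": [
    [[-1,0,0,0.05,0,0,0],[-1,0,0,0.08,0,0,0],[-1,0,0,0.08,0,0,0]]
  ]
}}

```text
clock: 4.65
eef_pos: [488.6, -130.2, 52.9]
tcp_rot: [3.138, 0.0, 1.112]
contact_force: [-4.3, 1.4, 13.4]
opening: 0.004
```

{"op": "apply_moves", "data": {
  "targets": [
    [[-1,0,0,-0.3,0,0,0],[-1,0,0,-1,0,0,0],[-1,0,0,-4,0,0,0],[-1,0,0,-9,0,0,0],[-1,0,0,-14,0,0,0],[-1,0,0,-19,0,0,0],[-1,0,0,-24,0,0,0],[-1,0,0,-25,0,0,0]]
  ]
}}

```text
clock: 5.45
eef_pos: [490.5, -130.5, 309.2]
tcp_rot: [3.129, -0.001, 1.112]
contact_force: [0.7, 0.0, -0.8]
opening: -0.002
```

{"op": "apply_moves", "data": {
  "targets": [
    [[-1,22.1,-5.1,0,0.7,0,0],[-1,22.1,-5.1,0,0.7,0,0],[-1,22.1,-5.1,0,0.7,0,0],[-1,22.1,-5.1,0,0.7,0,0],[-1,22.1,-5.1,0,0.7,0,0],[-1,22.1,-5.1,0,0.7,0,0]]
  ]
}}

```text
clock: 6.05
eef_pos: [543.0, 93.4, 308.3]
tcp_rot: [3.141, -0.002, 1.116]
contact_force: [0.0, -0.6, 0.4]
opening: 0.0
```

```bash
python3 - <<'E'
from h import *
st=r.sense();f=snap("wrist");save(f,"pics/w2.png")
print(st["eef_pos"],st["tcp_rot"],st["contact_force"])
M=np.array(f["mount"]);F=240/np.tan(np.radians(f["fov_y"])/2)
from scipy.spatial.transform import Rotation as Ro
R=Ro.from_euler("xyz",st["tcp_rot"]).as_matrix()
def pw(X):
    p=R.T@(np.array(X)-st["eef_pos"]); c=np.linalg.inv(M)@np.r_[p,1]; return f["cx"]+F*c[0]/c[2],f["cy"]+F*c[1]/c[2]
print("head ctr",pw([549.1,90.4,193]),"noz",pw([579,92.4,193]),"back",pw([518.6,87.8,193]))
s=snap("top");cv2.imwrite("pics/t2.png",s["pixels"][180:300,240:440,::-1].repeat(3,0).repeat(3,1))
E
```

```text
[542.97293488  93.44698675 308.28808166] [ 3.14137727e+00 -1.99762164e-03  1.11590173e+00] [ 0.02150433 -0.60109737  0.36891868]
head ctr (np.float64(318.1177082809468), np.float64(242.02192387916327)) noz (np.float64(337.67646540237314), np.float64(274.4491710193732)) back (np.float64(296.2583443900175), np.float64(207.2668791824236))
```

View pics/w2.png

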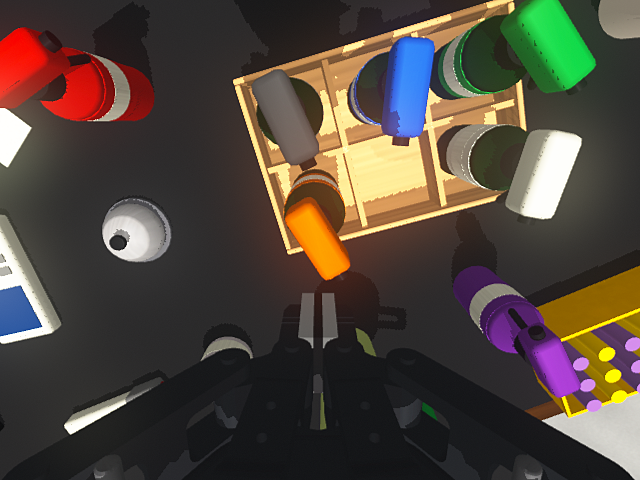

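{"op": "apply_moves", "data": {
  "targets": [
    [[-1,-0.3,0.1,3,0,0,0],[-1,-0.3,0.1,6,0,0,0],[-1,-0.3,0.1,7.2,0,0,0],[-1,-0.3,0.1,7.5,0,0,0],[-1,-0.3,0.1,7.5,0,0,0],[-1,-0.3,0.1,7.5,0,0,0],[-1,-0.3,0.1,7.5,0,0,0],[-1,-0.3,0.1,7.5,0,0,0]]
  ]
}}

```text
clock: 6.95
eef_pos: [542.3, 87.4, 234.1]
tcp_rot: [3.14, -0.001, 1.114]
contact_force: [-0.3, -0.2, 0.1]
opening: -0.007
```

{"op": "apply_moves", "data": {
  "targets": [
    [[-1,0,0,0,0,0,0],[-1,0,0,0,0,0,0],[-1,0,0,0,0,0,0],[-1,0,0,0,0,0,0],[-1,0,0,0,0,0,0],[-1,0,0,0,0,0,0],[-1,0,0,0,0,0,0],[-1,0,0,0,0,0,0]]
  ]
}}

```text
clock: 7.75
eef_pos: [542.3, 87.4, 234.1]
tcp_rot: [3.14, -0.001, 1.114]
contact_force: [0.5, -0.5, -0.2]
opening: -0.001
```

{"op": "apply_moves", "data": {
  "targets": [
    [[-1,0,0,0,0,0,0],[-1,0,0,0,0,0,0],[-1,0,0,0,0,0,0],[-1,0,0,0,0,0,0],[-1,0,0,0,0,0,0],[-1,0,0,0,0,0,0],[-1,0,0,0,0,0,0],[-1,0,0,0,0,0,0]]
  ]
}}

```text
clock: 8.55
eef_pos: [542.3, 87.4, 234.1]
tcp_rot: [3.14, -0.001, 1.114]
contact_force: [0.6, -0.4, 0.2]
opening: -0.001
```

{"op": "apply_moves", "data": {
  "targets": [
    [[-1,0,0,0,0,0,0],[-1,0,0,0,0,0,0],[-1,0,0,0,0,0,0],[-1,0,0,0,0,0,0],[-1,0,0,0,0,0,0],[-1,0,0,0,0,0,0],[-1,0,0,0,0,0,0],[-1,0,0,0,0,0,0]]
  ]
}}

```text
clock: 9.35
eef_pos: [542.3, 87.4, 234.1]
tcp_rot: [3.14, -0.001, 1.114]
contact_force: [-0.2, 0.2, 0.2]
opening: -0.004
```

```bash
python3 - <<'E'
from h import *
f=snap("side");save(f,"pics/s2.png");print(r.sense()["eef_pos"])
E
```

```text
[542.26379058  87.44928117 234.08005481]
```

View pics/s2.png

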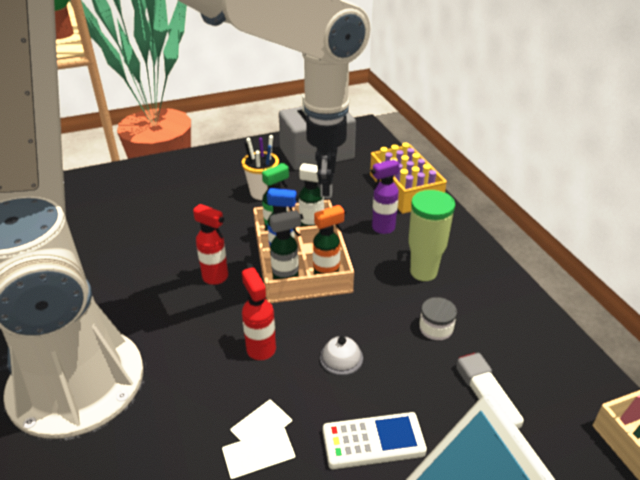

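```bash
python3 - <<'E'
from h import *
f=pickle.load(open("top.pkl","rb"));s=pickle.load(open("side.pkl","rb"))
for z in(50,100,200,300,400):print(z,ray(s,485,402,z)[:2].round(),ray(s,410,480,z)[:2].round(),ray(f,628,300,z)[:2].round(),ray(f,638,255,z)[:2].round(),ray(f,555,200,z)[:2].round())
E
```

```text
50 [ 667. -351.] [ 480. -433.] [ 450. -611.] [ 548. -647.] [ 673. -482.]
100 [ 639. -379.] [ 462. -457.] [ 445. -579.] [ 538. -612.] [ 657. -455.]
200 [ 583. -437.] [ 427. -505.] [ 435. -513.] [ 518. -543.] [ 625. -402.]
300 [ 527. -494.] [ 393. -553.] [ 425. -448.] [ 498. -474.] [ 593. -349.]
400 [ 470. -552.] [ 358. -601.] [ 415. -382.] [ 479. -405.] [ 561. -297.]
```

{"op": "apply_moves", "data": {
  "targets": [
    [[-1,0,0,-4,0,0,0],[-1,0,0,-8,0,0,0],[-1,0,0,-12,0,0,0],[-1,0,0,-16,0,0,0],[-1,0,0,-16,0,0,0]]
  ]
}}

```text
clock: 9.9
eef_pos: [544.2, 87.7, 400.1]
tcp_rot: [3.133, -0.007, 1.114]
contact_force: [0.2, 0.8, 0.2]
opening: -0.003
```

{"op": "apply_moves", "data": {
  "targets": [
    [[-1,-39.4,15,0,0.5,-0.4,0],[-1,-39.4,15,0,0.5,-0.4,0],[-1,-39.4,15,0,0.5,-0.4,0],[-1,-39.4,15,0,0.5,-0.4,0],[-1,-39.4,15,0,0.5,-0.4,0],[-1,-39.4,15,0,0.5,-0.4,0],[-1,-39.4,15,0,0.5,-0.4,0],[-1,-39.4,15,0,0.5,-0.4,0]]
  ]
}}

```text
clock: 10.7
eef_pos: [506.2, -313.0, 398.1]
tcp_rot: [-3.141, 0.0, 1.114]
contact_force: [0.1, -0.0, 1.0]
opening: 0.003
```

{"op": "apply_moves", "data": {
  "targets": [
    [[-1,0,0,0,0,0,0]]
  ]
}}

```text
clock: 10.8
eef_pos: [505.0, -318.2, 396.9]
tcp_rot: [-3.141, 0.002, 1.109]
contact_force: [0.6, 0.3, -0.5]
opening: 0.002
```

{"op": "apply_moves", "data": {
  "targets": [
    [[-1,-1.2,0.6,4,0,0,0],[-1,-1.2,0.6,8,0,0,0],[-1,-1.2,0.6,12,0,0,0],[-1,-1.2,0.6,16,0,0,0],[-1,-1.2,0.6,20,0,0,0],[-1,-1.2,0.6,22.5,0,0,0],[-1,-1.2,0.6,22.5,0,0,0]]
  ]
}}

```text
clock: 11.5
eef_pos: [502.3, -329.8, 167.8]
tcp_rot: [-3.133, 0.001, 1.11]
contact_force: [0.2, -0.1, 0.4]
opening: 0.001
```

```bash
python3 - <<'E'
from h import *
st=r.sense();f=snap("wrist");save(f,"pics/w3.png")
print(st["eef_pos"],st["tcp_rot"],st["contact_force"])
M=np.array(f["mount"]);F=240/np.tan(np.radians(f["fov_y"])/2)
from scipy.spatial.transform import Rotation as Ro
R=Ro.from_euler("xyz",st["tcp_rot"]).as_matrix()
def pw(X):
    p=R.T@(np.array(X)-st["eef_pos"]); c=np.linalg.inv(M)@np.r_[p,1]; return f["cx"]+F*c[0]/c[2],f["cy"]+F*c[1]/c[2]
print("screen",pw([504.6,-332.3,25]))
E
```

```text
[ 502.33423432 -329.759471    167.79889258] [-3.13349092e+00  9.78285820e-04  1.10974051e+00] [ 0.15378358 -0.13115975  0.3684445 ]
screen (np.float64(317.00501776821346), np.float64(228.65479073605326))
```

View pics/w3.png

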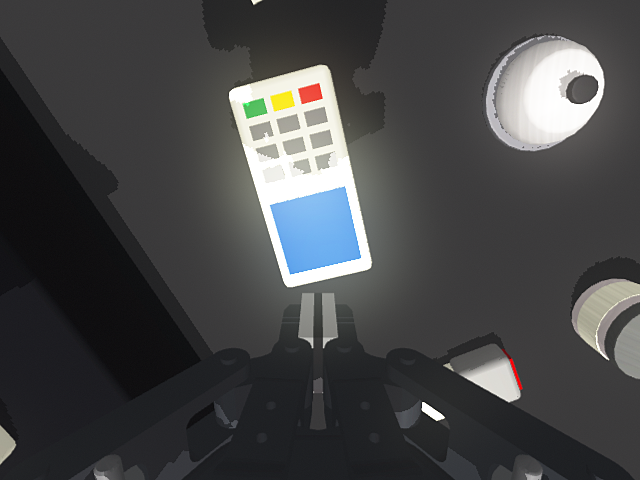

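{"op": "apply_moves", "data": {
  "targets": [
    [[-1,0,0,3,0,0,0],[-1,0,0,6,0,0,0],[-1,0,0,8.5,0,0,0],[-1,0,0,9.8,0,0,0],[-1,0,0,10.2,0,0,0],[-1,0,0,10.2,0,0,0],[-1,0,0,10.2,0,0,0],[-1,0,0,10.2,0,0,0]]
  ]
}}

```text
clock: 12.35
eef_pos: [504.0, -331.2, 69.8]
tcp_rot: [-3.139, 0.002, 1.11]
contact_force: [-0.4, 0.9, -0.2]
opening: -0.004
```

{"op": "apply_moves", "data": {
  "targets": [
    [[-1,0,0,0,0,0,0],[-1,0,0,0,0,0,0],[-1,0,0,0,0,0,0],[-1,0,0,0,0,0,0],[-1,0,0,0,0,0,0],[-1,0,0,0,0,0,0],[-1,0,0,0,0,0,0],[-1,0,0,0,0,0,0]]
  ]
}}

```text
clock: 13.15
eef_pos: [504.0, -331.2, 69.7]
tcp_rot: [-3.139, 0.002, 1.11]
contact_force: [0.1, 0.7, 1.0]
opening: 0.002
```

{"op": "apply_moves", "data": {
  "targets": [
    [[-1,0,0,0,0,0,0],[-1,0,0,0,0,0,0],[-1,0,0,0,0,0,0],[-1,0,0,0,0,0,0],[-1,0,0,0,0,0,0],[-1,0,0,0,0,0,0],[-1,0,0,0,0,0,0],[-1,0,0,0,0,0,0]]
  ]
}}

```text
clock: 13.95
eef_pos: [504.0, -331.1, 69.7]
tcp_rot: [-3.139, 0.002, 1.11]
contact_force: [0.6, -0.2, -0.2]
opening: 0.002
```

{"op": "apply_moves", "data": {
  "targets": [
    [[-1,0,0,0,0,0,0],[-1,0,0,0,0,0,0],[-1,0,0,0,0,0,0],[-1,0,0,0,0,0,0],[-1,0,0,0,0,0,0],[-1,0,0,0,0,0,0],[-1,0,0,0,0,0,0],[-1,0,0,0,0,0,0]]
  ]
}}

```text
clock: 14.75
eef_pos: [504.0, -331.2, 69.7]
tcp_rot: [-3.139, 0.002, 1.11]
contact_force: [0.0, -0.6, 0.3]
opening: -0.0
```

```bash
python3 - <<'E'
from h import *
f=snap("side");save(f,"pics/s3.png");st=r.sense();print(st["eef_pos"],st["contact_force"],st["clock"])
E
```

```text
[ 503.99268973 -331.15188633   69.68029932] [ 0.63007404 -0.26883271  0.23092065] 14.8
```

View pics/s3.png

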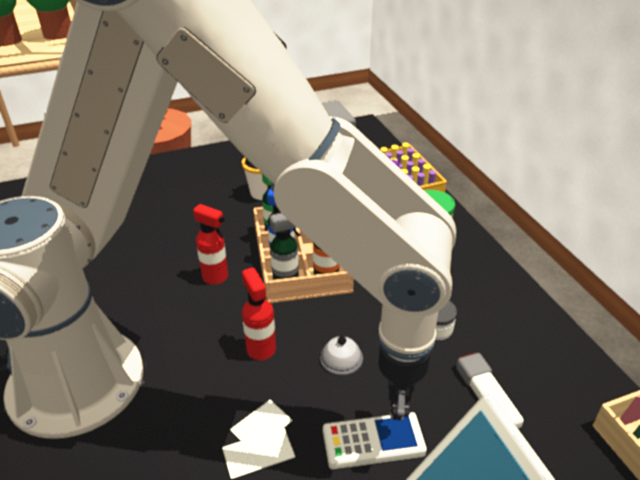

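```bash
python3 -c "
from rig import r
print(r.sign_off())"
```

```text
the job is handed in; nothing more can be done
None
```

The arm rang the bell, pointed at the orange bottle, then pointed at the card reader's screen. I handed the job in at about 14.8 s with the arm still pointing there. The sign-off gives no verdict, so what follows is from my own measurements.

- **Bell:** I pressed the plunger down to its stop with the shut fingertips and then lifted clear. The last upward force reading was 13 N, against the 35 N limit. The plunger travel is inferred from the fingertip dropping about 5 mm, since the joint itself can't be read. It stands up again in the pictures.
- **Orange bottle:** I held still for about 2.4 s, with the grasp point about 60 mm above the head and about 3 mm sideways of the bottle's axis. The fingertips were about 41 mm clear.
- **Card reader:** I held still for about 2.4 s, with the grasp point about 64 mm above the screen and about 1 mm off its centre. Contact forces were at noise level.
- **Last checks:** In the final side picture the bell, reader and scanner and the bottles that can be seen are where they started. The arm hides most of the orange bottle, the tumbler and the candle tin there, and some of the bottles behind. They were unmoved in the side picture taken at the orange bottle.
- **Disagreement:** While lowering onto the bell the arm drifted about 2.5 mm sideways. I corrected this before pressing.

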